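Brush out the tea tin, fit its double lid, lift the cap off alone

TASK

Brush out the green tea tin: take the long brush from its pot, run it in the tin down to the bottom, up by at least half the tin's height, and down to the bottom again, and stand it back in its pot. Then lift the nested pair of lids together by the inner lid's steel flange, lower it into the tin's mouth until fully home, let go, and take the wooden outer lid off alone by its knob, leaving the inner lid seated and undisturbed. Finish holding the outer lid still and level, straight above the tin and a good 6 cm clear of its seat, for the cook to check the seal; keep the tin upright and where it is, keep the lids together until seated, and leave the mug, glass and spoon alone.

Things in the scene. Friction and masses are not known exactly. Their poses are not given: they have to be found in the camera images.
- tea_tin: Loose open tea tin, dark green with thin brass foot and lip rings, 0.35 kg, 59 mm outside diameter, 100 mm high, round bore 52 mm in diameter, inner floor 5 mm above its underside. Origin: centre of its underside; z up. The places of tin, lids and pot are swapped at random.
- brush: Loose bottle brush, 215 mm, 70 g, standing in the pot head down, or leaning a few degrees. White round head 34 mm in diameter from 0 to 80 mm, its lowest 6 mm tapering to 26 mm; wire stem to 118 mm; pale round wooden handle 118 to 215 mm, 17 to 19 mm in diameter: grip it from above about 175 mm up. Origin: centre of the head's lower end; z along the brush to the handle.
- brush_pot: Loose heavy stoneware brush pot, white with blue rings, about 0.8 kg, 82 mm high, 58 mm outside diameter (68 mm at its foot), round bore 43 mm in diameter, inner floor 12 mm above its underside, where the brush stands. Origin: centre of its underside; z up.
- inner_lid: Loose stopper lid, 100 g, standing on its plug. From below: grey plug 48 mm in diameter, 0 to 20 mm (lowest 6 mm tapers to 40 mm), slips freely into the tin's bore; knurled steel flange 63 mm in diameter, 20 to 30 mm: grip its edge; step 44 mm to 34.5 mm and button to 38 mm, hidden by the outer lid. Home, its flange rests on the tin's lip, origin 80 mm above the tin's. Origin: plug's underside.
- outer_lid: Loose wooden cap, 60 g, lying over the inner lid's step on its flange, held by its weight alone: 58 mm in diameter, 14.5 mm high, skirt bore 51 mm, 9 mm deep; round wooden knob on top, 19 mm in diameter from 20 to 33 mm, top at 37 mm. Origin: centre of the skirt's lower edge, 30 mm above the inner lid's origin when nested; z up.
- mug: Loose white mug with a brown band, 106 mm high, behind the work. Bystander: leave it alone. Origin: underside.
- tea_glass: Loose waisted clear tea glass, 61 mm in diameter, 82 mm high, behind the work. Bystander: leave it alone. Origin: centre of its underside.
- spoon: Loose steel spoon, 193 mm long, lying on the worktop in front of the work, nearest the robot. Bystander: leave it alone. Origin: underside, near its middle.
Things that resemble listed ones, but are neither listed nor needed, are in the scene too. What is shaped like the brush_pot but orange, pink or red is not meant.

How it is judged:
By the outcome, as a careful person would: the job done as asked, in the order asked, and still so for the second after the job is handed in, while the arm keeps its last pose, push and grip.
It also fails if it takes over 72 s, if anything falls off the work surface, if the arm or the gripper's body presses on something with over 40 N, if the wrist force passes 120 N, or if a joint passes its speed limit or range.

ROBOT

A 6-joint arm with a two-finger parallel gripper is mounted at the origin on a cart in front of the work surface, level with it; the furniture and walls round the work are solid. World frame = base frame: x ahead of the robot, y to its left, z up, the work surface at z = 0. Lengths are in m, angles in rad, forces in N, time in s.
With the tool pointing down it reaches from about 0.225 to 0.875 m from the base axis. Payload 3.4 kg.
Tool frame: the origin (TCP) lies at the very end of the fingers, on their centre line; the grasp point (between the pads) lies behind it (manip.grasp_offset is the z of the grasp point in the tool frame, in m); z points along the fingers, y is the line along which they close (so a half turn about z gives the same grasp; the last joint's range is limited). The gripper opens to 85 mm and grips with 20 to 120 N. Pads are 22 mm wide; open, the fingers measure 114 mm over their backs; the gripper's body (76 mm by 85 mm) begins 54 mm behind the grasp point. The pads swing forward as they close: fully open they stand 13 mm farther back than shut.
Start: joints at [-1.408, 0.276, 1.505, -0, 1.361, -0.121], TCP at [0.161, -0.552, 0.231] pointing down, gripper open.
Joint ranges: [-2.89, 2.89], [-0.75, 2.08], [0.22, 2.7], [-1.18, 4.32], [0.11, 2.71], [-2.7, 2.7]. Speed limits (rad/s): [2.57, 2.57, 3.14, 3.14, 3.14, 3.14].

INTERFACE

Orientations are given as a unit quaternion [w, x, y, z].
In Python, from rig import manip gives the robot as it stands.
- The arm moves only by the shell command python3 -m pendant 'ROWS' [FORCE]. ROWS is JSON, a list of rows, each an object of numbers: "dx", "dy", "dz": the shift along the tool's x, y, z in m; "rx", "ry", "rz": the turn, a rotation vector about the tool's x, y, z in degrees; "hand": the finger opening in m, from 0 to 0.0854. In form: [{"dx": .., "dy": .., "dz": .., "rx": .., "ry": .., "rz": .., "hand": ..}, ...]. A call has 1 to 12 rows; each row shifts and turns the commanded pose from where the row before left it, along the tool's axes as they then stand; what a row does not reach is not made up. A row lasts 1/12 s, in which the tool goes at most 41.7 mm and 7.16 degrees, less where a joint would pass 70% of its speed; a pose out of reach is approached as far as the arm can. A call is refused whole if a number of a shift passes 0.0417 or a number of a turn 7.16, either way. A call with a gripper value outside its range is refused whole. The fingers move at their own pace and stop on an object; FORCE is the grip in N (left out, the last holds). Time passes only in rows, so rows that do not move let the fingers close. It gives the time, the measured TCP pose, the force, the opening and the grip force at its end, in the units of the state.
- manip.get_state(): the state, without advancing time (a new reading comes with each control period).
- manip.get_image(name): name is "scene" or "top" or "wrist"; returns a dict with "frame" (480x640x3 uint8, red, green, blue), "fx", "fy", "cx", "cy" (pixels), "position" and "attitude" of the camera in the world; the wrist camera has in their place "mount" (4x4, takes a point from camera to tool coordinates, whose origin is the TCP and whose axes are the flange's). Camera axes: x right, y up, looking along -z (the intrinsics and any distortion apply to the point x, -y, -z); pixel columns grow to the right and rows downward; lengths in m; the calibration is good to about 2 mm. The wrist camera is an equidistant fisheye: a pixel r from the principal point sees the ray r / f radians off the axis. A picture is of the moment at which its call begins: read the wrist's pose just before it. There is no depth.
- manip.sign_off(): hands the job in; it is judged then, once.
The state is a dict: "clock": time; "qpos": joint angles; "qd": joint speeds; "effort": joint torques, N m; "position": TCP position; "ee_rot": TCP orientation; "contact_force": force on the tool from outside, world axes, zero at the start; "moment": the same for the moment, N m; "width": finger opening in m; "gripper_force": force on a finger pad.
Only numpy, scipy, OpenCV 4.12 (cv2) and the standard library are available. Lean on these libraries where they do the work, as an engineer would, in place of code of your own. Each camera call takes 0.05 s, during which the arm holds its last target. There are 200 camera calls.

## Working session

There is one attempt and no reset: what is moved stays moved. The work goes in short steps, Python scripts to look and compute and a shell command to move; the robot and the scene stay as the last step left them, time stands still between calls to the robot, and variables do not carry over. Pictures are saved under pics/ and viewed, at most 10 in all, crops included, and the job is handed in when it is done.

```bash
ls; mkdir -p pics
python3 - <<'E'
from rig import manip
import cv2,json
print(manip.get_state(), manip.grasp_offset)
for n in ("scene","top"):
    d=manip.get_image(n); cv2.imwrite(f"pics/{n}0.png",d["frame"][:,:,::-1])
    print({k:(v.tolist() if hasattr(v,'tolist') else v) for k,v in d.items() if k!="frame"})
E
```

```text
pics
{'clock': 0.0, 'qpos': array([-1.40799909e+00,  2.76606099e-01,  1.50614427e+00, -3.22070381e-05,
        1.36071401e+00, -1.21008178e-01]), 'qd': array([-1.69470600e-03,  2.93265509e-04, -1.94578149e-03, -1.37831712e-03,
       -1.26110463e-04,  6.26152566e-05]), 'effort': array([-1.84939272e-03, -4.16782165e+01, -2.45812118e+01, -5.71231285e-04,
        1.11082866e-02,  2.52466144e-06]), 'position': array([ 0.16089732, -0.55146766,  0.23042896]), 'ee_rot': array([-9.35328870e-04,  9.89947784e-01,  1.41430230e-01, -3.52958531e-05]), 'contact_force': array([-0.62530806, -0.05289877, -0.82535089]), 'moment': array([0.00508189, 0.01425598, 0.02871151]), 'gripper_force': 0.0, 'width': 0.08558461324931183} -0.0187
{'fx': 588.8712368706231, 'fy': 588.8712368706231, 'cx': 324.2452402703274, 'cy': 241.94699510510853, 'position': [-0.29677609998733456, -0.8475746283351577, 0.5336604592850701], 'attitude': [0.7558580032408029, 0.512115377137268, -0.2229653729521696, -0.3416181521826383]}
{'fx': 581.1676019522806, 'fy': 581.1676019522806, 'cx': 324.0568751941339, 'cy': 239.5788516268462, 'position': [0.3576256087384773, -0.06540032461130693, 1.1758873722059164], 'attitude': [-0.6963084701943179, -0.06780853768034793, 0.06593343125234817, 0.7114838713538021]}
```

View pics/scene0.png

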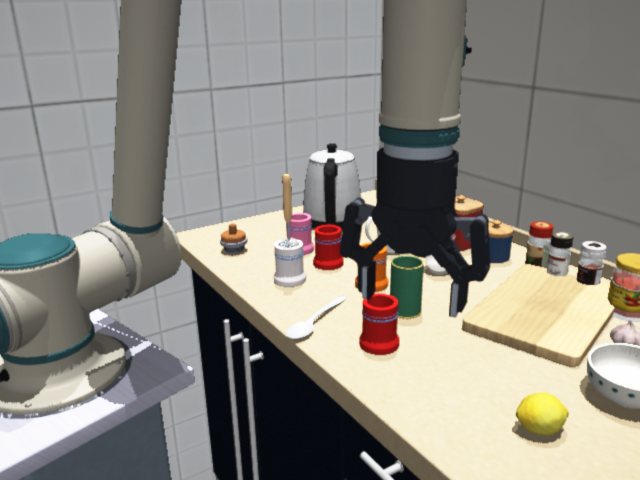

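View pics/top0.png

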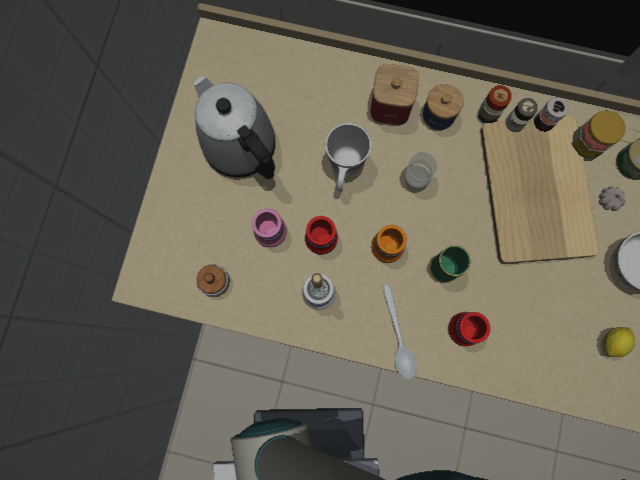

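The top view shows the green tin at (450,264), the nested lids at (212,280) and the white, blue-ringed pot with the brush at (319,290). The pots at pink (268,227), red (321,235), orange (390,243) and red (469,328) are decoys by colour. I'll confirm in one enlarged crop and measure.

```bash
cat > h.py <<'E'
import numpy as np, cv2
from scipy.spatial.transform import Rotation as R
from rig import manip
def rot(q): return R.from_quat(np.roll(q,-1))
def ray(d,u,v):
    k=np.array([(u-d["cx"])/d["fx"],-(v-d["cy"])/d["fy"],-1.])
    r=rot(d["attitude"]).apply(k); return np.array(d["position"]),r
def plane(d,u,v,z):
    p,r=ray(d,u,v); return p+r*(z-p[2])/r[2]
def proj(d,P):
    c=rot(d["attitude"]).inv().apply(np.array(P)-d["position"])
    return d["cx"]-d["fx"]*c[0]/c[2], d["cy"]+d["fy"]*c[1]/c[2]
def wray(d,s,u,v):
    a=np.array([u-d["cx"],v-d["cy"]])/d["fx"]; t=np.linalg.norm(a)
    k=np.array([a[0]/t*np.sin(t),-a[1]/t*np.sin(t),-np.cos(t)]) if t>0 else np.array([0,0,-1.])
    M=np.array(d["mount"]); q=rot(s["ee_rot"])
    return s["position"]+q.apply(M[:3,3]), q.apply(M[:3,:3]@k)
def wplane(d,s,u,v,z):
    p,r=wray(d,s,u,v); return p+r*(z-p[2])/r[2]
E
python3 - <<'E'
from h import *
d=manip.get_image("top"); f=d["frame"]; s=manip.get_image("scene")
c=lambda im,u,v,h,k: cv2.resize(im[v-h:v+h,u-h:u+h],(k,k),interpolation=cv2.INTER_CUBIC)
im=np.vstack([np.hstack([c(f,319,290,28,290),c(f,450,264,28,290)]),np.hstack([c(f,212,280,28,290),c(s["frame"],289,225,56,290)])])
cv2.imwrite("pics/c1.png",im[:,:,::-1])
for n,u,v,z in (("tin",450,264,.1),("lid",212,280,.03),("pot",319,290,.082)): print(n,plane(d,u,v,z),proj(s,plane(d,u,v,z)))
E
```

```text
tin [ 0.51229924 -0.2989591   0.1       ] (np.float64(400.2117499469356), np.float64(261.90393429168955))
lid [0.50063207 0.15919185 0.03      ] (np.float64(232.94089157517146), np.float64(239.02540369684635))
pot [ 0.47081227 -0.05314602  0.082     ] (np.float64(287.76963518953073), np.float64(244.44283593362815))
```

View pics/c1.png

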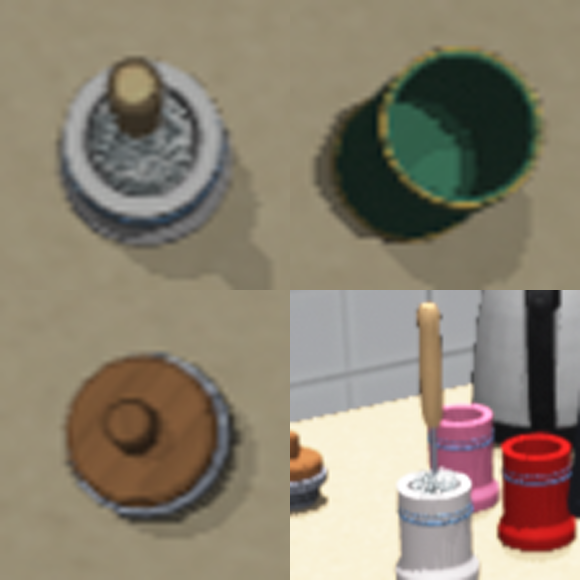

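The crops confirm the white, blue-ringed pot with the brush (rim centre (319.0,288.8), handle top (317.1,278.0)), the green brass-lipped tin (mouth centre (454.8,260.6)) and the wooden cap on the steel flange (cap centre (211.1,278.9)).

Run:
```python
from h import *
d=manip.get_image("top"); s=manip.get_image("scene")
for n,u,v,z in (("tin",454.8,260.6,.1),("lid",211.1,278.9,.0445),("knob",209.1,277.9,.067),("pot",319,288.8,.082),("brushtop",317.1,278,.226)): print(n,plane(d,u,v,z).round(4),np.round(proj(s,plane(d,u,v,z)),1))
# axis: top from two views
def tri(a,b):
    (p,r),(q,t)=a,b; M=np.stack([r,-t],1); x=np.linalg.lstsq(M,q-p,rcond=None)[0]; return (p+r*x[0]+q+t*x[1])/2
print("top tri",tri(ray(d,317.1,278),ray(s,286.7,174.8)))
p,r=ray(s,288.2,221.1)
print("handle bottom ray at x=.47",p+r*(0.473-p[0])/r[0])
w=manip.get_image("wrist"); print({k:v for k,v in w.items() if k!="frame"}); print(R.from_quat(np.roll(manip.get_state()["ee_rot"],-1)).as_matrix().round(3))
```

```text
tin [ 0.5185 -0.3083  0.1   ] [406.5 262.2]
lid [0.501  0.1581 0.0445] [232.9 233.2]
knob [0.5002 0.1576 0.067 ] [232.1 224.2]
pot [ 0.4731 -0.0532  0.082 ] [288.6 244.1]
brushtop [ 0.4757 -0.052   0.226 ] [286.5 174.8]
top tri [ 0.47588765 -0.05217034  0.22602287]
handle bottom ray at x=.47 [ 0.473      -0.05471868  0.13199468]
{'fx': 371.64829954431775, 'fy': 371.64829954431775, 'cx': 320.52242849982156, 'cy': 238.0367624388441, 'mount': array([[ 1.44452182e-04,  9.64680418e-01,  2.63422986e-01,
         6.69912627e-02],
       [ 9.99999926e-01, -2.33041661e-04,  3.05055217e-04,
         2.65869769e-04],
       [ 3.55669325e-04,  2.63422923e-01, -9.64680381e-01,
        -1.42581462e-01],
       [ 0.00000000e+00,  0.00000000e+00,  0.00000000e+00,
         1.00000000e+00]])}
[[ 0.96  0.28 -0.  ]
 [ 0.28 -0.96  0.  ]
 [ 0.   -0.   -1.  ]]
```

```bash
python3 -m pendant '[{"dz":-0.01,"rz":5.42},{"dz":-0.01,"rz":5.42},{"dz":-0.01,"rz":5.42},{"dx":0.01,"dy":-0.016},{"dx":0.0175,"dy":-0.0278},{"dx":0.0175,"dy":-0.0278},{"dx":0.0175,"dy":-0.0278},{"dx":0.0175,"dy":-0.0278},{"dx":0.0175,"dy":-0.0278},{"dx":0.0175,"dy":-0.0278},{"dx":0.0175,"dy":-0.0278},{"dx":0.0175,"dy":-0.0278}]'
python3 -m pendant '[{"dx":0.0175,"dy":-0.0278},{"dx":0.0175,"dy":-0.0278},{"dx":0.0175,"dy":-0.0278},{"dx":0.0175,"dy":-0.0278},{"dx":0.0175,"dy":-0.0278},{"dx":0.0175,"dy":-0.0278},{"dx":0.0175,"dy":-0.0278},{"dx":0.0175,"dy":-0.0278},{"dx":0.0175,"dy":-0.0278},{"dx":0.0075,"dy":-0.0118},{}]'
python3 - <<'E'
from h import *
s=manip.get_state(); d=manip.get_image("wrist"); cv2.imwrite("pics/w1.png",d["frame"][:,:,::-1])
print(s["position"],rot(s["ee_rot"]).as_matrix().round(3))
E
```

```text
[ 0.16099511 -0.55192249  0.23110687] [[ 0.96  0.28 -0.  ]
 [ 0.28 -0.96  0.  ]
 [ 0.   -0.   -1.  ]]invalid input
invalid input
```

View pics/w1.png

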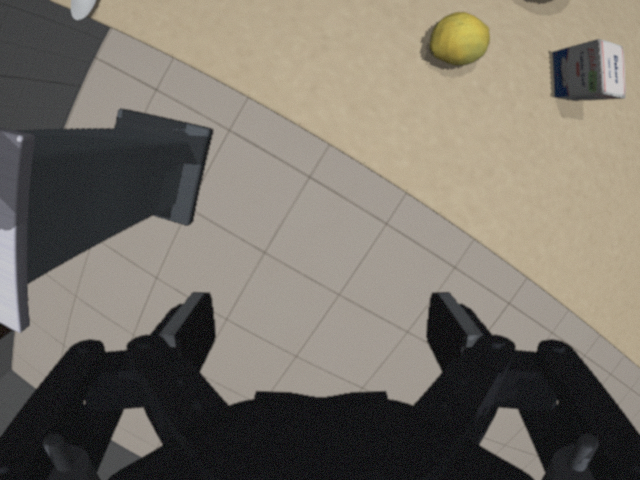

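The wrist view shows the fingers at (200,300) and (440,300) above the floor, so the arm has not moved. The rows were refused, and they probably need every key.

```bash
python3 -m pendant '[{"dx":0,"dy":0,"dz":-0.01,"rx":0,"ry":0,"rz":5.42,"hand":0.085},{"dx":0,"dy":0,"dz":-0.01,"rx":0,"ry":0,"rz":5.42,"hand":0.085},{"dx":0,"dy":0,"dz":-0.01,"rx":0,"ry":0,"rz":5.42,"hand":0.085},{"dx":0.01,"dy":-0.016,"dz":0,"rx":0,"ry":0,"rz":0,"hand":0.085}]'
```

```text
clock: 0.73
position: [0.17, -0.5396, 0.2631]
ee_rot: [0.003, 1.0, -0.003, -0.0]
contact_force: [-0.3, -0.7, 0.6]
width: 0.0851
gripper_force: 0.0
```

```bash
python3 -m pendant '[{"dx":0.0178,"dy":-0.0284,"dz":0,"rx":0,"ry":0,"rz":0,"hand":0.085},{"dx":0.0178,"dy":-0.0284,"dz":0,"rx":0,"ry":0,"rz":0,"hand":0.085},{"dx":0.0178,"dy":-0.0284,"dz":0,"rx":0,"ry":0,"rz":0,"hand":0.085},{"dx":0.0178,"dy":-0.0284,"dz":0,"rx":0,"ry":0,"rz":0,"hand":0.085},{"dx":0.0178,"dy":-0.0284,"dz":0,"rx":0,"ry":0,"rz":0,"hand":0.085},{"dx":0.0178,"dy":-0.0284,"dz":0,"rx":0,"ry":0,"rz":0,"hand":0.085},{"dx":0.0178,"dy":-0.0284,"dz":0,"rx":0,"ry":0,"rz":0,"hand":0.085},{"dx":0.0178,"dy":-0.0284,"dz":0,"rx":0,"ry":0,"rz":0,"hand":0.085},{"dx":0.0178,"dy":-0.0284,"dz":0,"rx":0,"ry":0,"rz":0,"hand":0.085},{"dx":0.0178,"dy":-0.0284,"dz":0,"rx":0,"ry":0,"rz":0,"hand":0.085}]'
python3 -m pendant '[{"dx":0.0178,"dy":-0.0284,"dz":0,"rx":0,"ry":0,"rz":0,"hand":0.085},{"dx":0.0178,"dy":-0.0284,"dz":0,"rx":0,"ry":0,"rz":0,"hand":0.085},{"dx":0.0178,"dy":-0.0284,"dz":0,"rx":0,"ry":0,"rz":0,"hand":0.085},{"dx":0.0178,"dy":-0.0284,"dz":0,"rx":0,"ry":0,"rz":0,"hand":0.085},{"dx":0.0178,"dy":-0.0284,"dz":0,"rx":0,"ry":0,"rz":0,"hand":0.085},{"dx":0.0178,"dy":-0.0284,"dz":0,"rx":0,"ry":0,"rz":0,"hand":0.085},{"dx":0.012,"dy":-0.02,"dz":0,"rx":0,"ry":0,"rz":0,"hand":0.085},{"dx":0.0077,"dy":-0.0091,"dz":0,"rx":0,"ry":0,"rz":0,"hand":0.085},{"dx":0,"dy":0,"dz":0,"rx":0,"ry":0,"rz":0,"hand":0.085},{"dx":0,"dy":0,"dz":0,"rx":0,"ry":0,"rz":0,"hand":0.085}]'
python3 - <<'E'
from h import *
s=manip.get_state(); d=manip.get_image("wrist"); cv2.imwrite("pics/w2.png",d["frame"][:,:,::-1])
print(s["position"],rot(s["ee_rot"]).as_matrix().round(3))
E
```

```text
clock: 1.57
position: [0.3495, -0.2505, 0.2615]
ee_rot: [0.0, 1.0, -0.0, 0.0]
contact_force: [1.5, 0.3, 0.7]
width: 0.085
gripper_force: 0.0
clock: 2.4
position: [0.4753, -0.0529, 0.2611]
ee_rot: [0.001, 1.0, 0.001, -0.0]
contact_force: [-0.1, 0.2, 0.4]
width: 0.085
gripper_force: 0.0
[ 0.4752936  -0.05288864  0.2611332 ] [[ 1.     0.001 -0.001]
 [ 0.001 -1.    -0.001]
 [-0.001  0.001 -1.   ]]
```

View pics/w2.png

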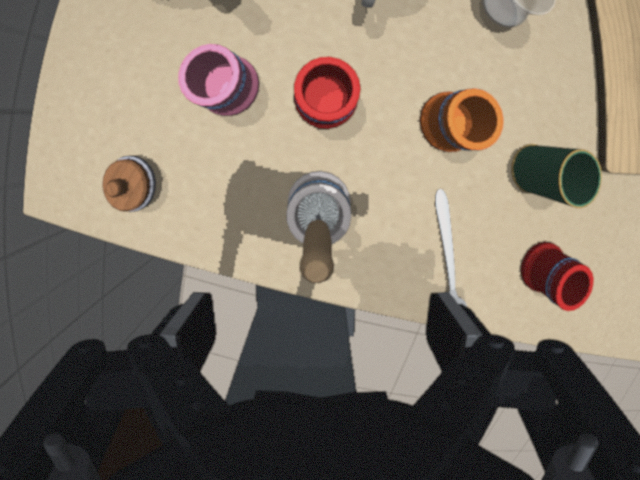

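The brush handle top is at (317,270), centred between the fingers. The pot rim is at (319,208), the tin mouth at (580,178) and the knob at (114,188).

```bash
python3 - <<'E'
from h import *
s=manip.get_state(); d=manip.get_image("wrist")
for n,u,v,z in (("brush",317,270,.226),("pot",320,208,.082),("tin",580,178,.1),("knob",114,188,.067)): print(n,wplane(d,s,u,v,z).round(4))
E
python3 -m pendant '[{"dx":0,"dy":0,"dz":0.02,"rx":0,"ry":0,"rz":0,"hand":0.085},{"dx":0,"dy":0,"dz":0.02,"rx":0,"ry":0,"rz":0,"hand":0.085},{"dx":0,"dy":0,"dz":0.02,"rx":0,"ry":0,"rz":0,"hand":0.085},{"dx":0,"dy":0,"dz":0.02,"rx":0,"ry":0,"rz":0,"hand":0.05},{"dx":0,"dy":0,"dz":0.013,"rx":0,"ry":0,"rz":0,"hand":0.04},{"dx":0,"dy":0,"dz":0,"rx":0,"ry":0,"rz":0,"hand":0.03},{"dx":0,"dy":0,"dz":0,"rx":0,"ry":0,"rz":0,"hand":0.01},{"dx":0,"dy":0,"dz":0,"rx":0,"ry":0,"rz":0,"hand":0.01},{"dx":0,"dy":0,"dz":0,"rx":0,"ry":0,"rz":0,"hand":0.01},{"dx":0,"dy":0,"dz":0,"rx":0,"ry":0,"rz":0,"hand":0.01}]' 60
```

```text
brush [ 0.4766 -0.0517  0.226 ]
pot [ 0.4813 -0.0532  0.082 ]
tin [ 0.5197 -0.3074  0.1   ]
knob [0.5025 0.1558 0.067 ]
clock: 3.33
position: [0.4764, -0.053, 0.1696]
ee_rot: [0.0, 1.0, -0.0, 0.001]
contact_force: [-0.2, -0.5, 2.7]
width: 0.0165
gripper_force: 58.8
```

```bash
python3 -m pendant '[{"dx":0,"dy":0,"dz":-0.01,"rx":0,"ry":0,"rz":0,"hand":0.01},{"dx":0,"dy":0,"dz":-0.02,"rx":0,"ry":0,"rz":0,"hand":0.01},{"dx":0,"dy":0,"dz":-0.02,"rx":0,"ry":0,"rz":0,"hand":0.01},{"dx":0,"dy":0,"dz":-0.02,"rx":0,"ry":0,"rz":0,"hand":0.01},{"dx":0,"dy":0,"dz":-0.02,"rx":0,"ry":0,"rz":0,"hand":0.01},{"dx":0,"dy":0,"dz":-0.02,"rx":0,"ry":0,"rz":0,"hand":0.01},{"dx":0,"dy":0,"dz":-0.01,"rx":0,"ry":0,"rz":0,"hand":0.01},{"dx":0,"dy":0,"dz":0,"rx":0,"ry":0,"rz":0,"hand":0.01},{"dx":0,"dy":0,"dz":0,"rx":0,"ry":0,"rz":0,"hand":0.01}]'
python3 - <<'E'
from h import *
print(manip.get_state()["position"])
s=manip.get_image("scene");cv2.imwrite("pics/s2.png",cv2.resize(s["frame"][100:340,180:480],(750,600),interpolation=cv2.INTER_CUBIC)[:,:,::-1])
E
```

```text
clock: 4.08
position: [0.4755, -0.0525, 0.2886]
ee_rot: [0.0, 1.0, 0.0, 0.0]
contact_force: [-0.4, 0.2, -1.2]
width: 0.0168
gripper_force: 58.6
[ 0.47545774 -0.05248637  0.28857262]
```

View pics/s2.png

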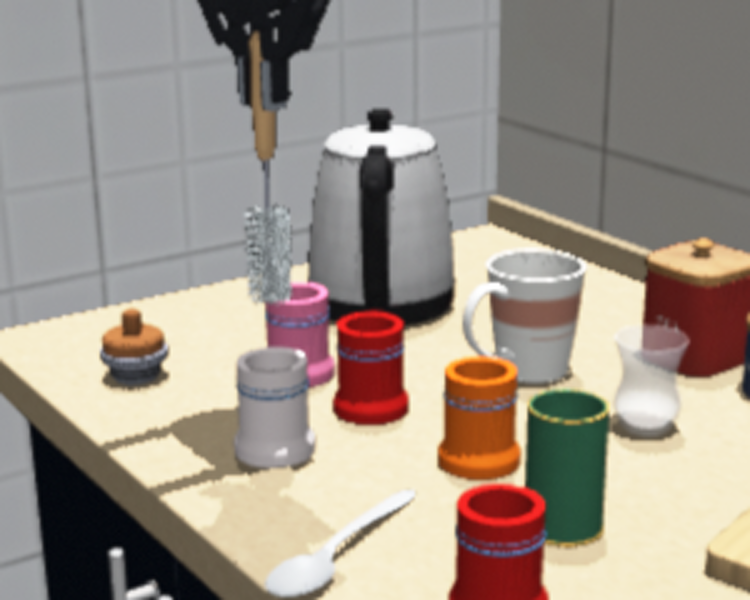

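The scene view shows the brush hanging nearly upright in the gripper, with its bottom at crop (270,300), i.e. pixel (288,220). The pot is still standing at crop (273,400).

Run:
```python
from h import *
s=manip.get_image("scene")
def yat(u,v,x):
    p,r=ray(s,u,v); return p+r*(x-p[0])/r[0]
for n,cu,cv in (("bottom",270,300),("headtop",267,208),("handlebot",264,158),("handletop",256,38)):
    print(n,yat(180+cu/2.5,100+cv/2.5,.4745).round(4))
print("pot",plane(s,180+272.5/2.5,100+361/2.5,.082), "tin",plane(s,180+568/2.5,100+406/2.5,.1))
# pot rim via top
d=manip.get_image("top");cv2.imwrite("pics/t2.png",d["frame"][:,:,::-1])
g=cv2.cvtColor(d["frame"],cv2.COLOR_RGB2HSV); roi=d["frame"][255:325,285:355]
m=((g[255:325,285:355,1]<45)&(g[255:325,285:355,2]>110)).astype(np.uint8)
print(cv2.boundingRect(m),m.sum())
```

```text
bottom [ 0.4745 -0.0527  0.1334]
headtop [ 0.4745 -0.0533  0.2097]
handlebot [ 0.4745 -0.0521  0.2493]
handletop [ 0.4745 -0.0485  0.3405]
pot [ 0.47257997 -0.05489383  0.082     ] tin [ 0.51857553 -0.30977073  0.1       ]
(19, 0, 51, 70) 780
```

```bash
python3 -m pendant '[{"dx":0.003,"dy":0.015,"dz":0,"rx":0,"ry":0,"rz":0,"hand":0.01},{"dx":0.005,"dy":0.028,"dz":0,"rx":0,"ry":0,"rz":0,"hand":0.01},{"dx":0.005,"dy":0.028,"dz":0,"rx":0,"ry":0,"rz":0,"hand":0.01},{"dx":0.005,"dy":0.028,"dz":0,"rx":0,"ry":0,"rz":0,"hand":0.01},{"dx":0.005,"dy":0.028,"dz":0,"rx":0,"ry":0,"rz":0,"hand":0.01},{"dx":0.005,"dy":0.028,"dz":0,"rx":0,"ry":0,"rz":0,"hand":0.01},{"dx":0.005,"dy":0.028,"dz":0,"rx":0,"ry":0,"rz":0,"hand":0.01},{"dx":0.005,"dy":0.028,"dz":0,"rx":0,"ry":0,"rz":0,"hand":0.01},{"dx":0.004,"dy":0.028,"dz":0,"rx":0,"ry":0,"rz":0,"hand":0.01},{"dx":0.0025,"dy":0.0165,"dz":0,"rx":0,"ry":0,"rz":0,"hand":0.01},{"dx":0,"dy":0,"dz":0,"rx":0,"ry":0,"rz":0,"hand":0.01},{"dx":0,"dy":0,"dz":0,"rx":0,"ry":0,"rz":0,"hand":0.01}]'
python3 - <<'E'
from h import *
print(manip.get_state()["position"])
f=manip.get_image("scene")["frame"][150:340,340:480]; d=manip.get_image("top")["frame"][215:315,405:505]
w=manip.get_image("wrist")["frame"][100:340,200:440]
k=lambda a:cv2.resize(a,(int(a.shape[1]*400/a.shape[0]),400),interpolation=cv2.INTER_CUBIC)
im=np.hstack([k(f)[:, :],k(d)]);cv2.imwrite("pics/s3.png",im[:,:,::-1]);print(im.shape)
E
```

```text
clock: 5.23
position: [0.5196, -0.3079, 0.2869]
ee_rot: [-0.001, 1.0, -0.001, -0.001]
contact_force: [-0.6, 0.2, -0.5]
width: 0.0166
gripper_force: 58.7
[ 0.51959452 -0.30793984  0.28691045]
(400, 694, 3)
```

View pics/s3.png

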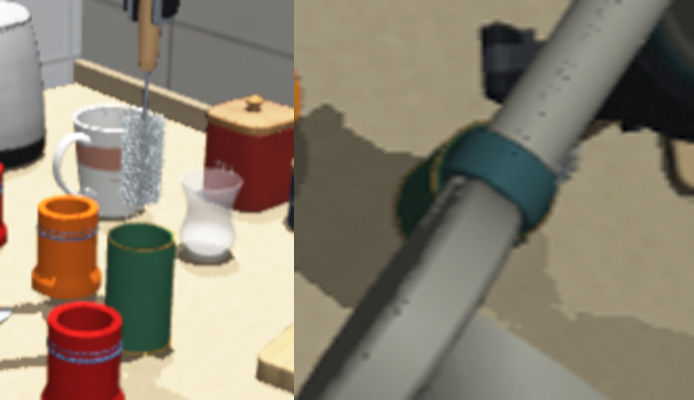

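The brush head hangs above the tin mouth (crop (143,207) against mouth centre (140,237)). I'll lower it.

```bash
python3 -m pendant '[{"dx":0,"dy":0,"dz":0.015,"rx":0,"ry":0,"rz":0,"hand":0.01},{"dx":0,"dy":0,"dz":0.02,"rx":0,"ry":0,"rz":0,"hand":0.01},{"dx":0,"dy":0,"dz":0.02,"rx":0,"ry":0,"rz":0,"hand":0.01},{"dx":0,"dy":0,"dz":0.02,"rx":0,"ry":0,"rz":0,"hand":0.01},{"dx":0,"dy":0,"dz":0.02,"rx":0,"ry":0,"rz":0,"hand":0.01},{"dx":0,"dy":0,"dz":0.015,"rx":0,"ry":0,"rz":0,"hand":0.01},{"dx":0,"dy":0,"dz":0.005,"rx":0,"ry":0,"rz":0,"hand":0.01},{"dx":0,"dy":0,"dz":0.005,"rx":0,"ry":0,"rz":0,"hand":0.01},{"dx":0,"dy":0,"dz":0.003,"rx":0,"ry":0,"rz":0,"hand":0.01},{"dx":0,"dy":0,"dz":0,"rx":0,"ry":0,"rz":0,"hand":0.01},{"dx":0,"dy":0,"dz":0,"rx":0,"ry":0,"rz":0,"hand":0.01}]'
```

```text
clock: 6.3
position: [0.5205, -0.3082, 0.1663]
ee_rot: [0.001, 1.0, 0.0, 0.001]
contact_force: [0.7, -0.3, -0.4]
width: 0.0169
gripper_force: 58.8
```

```bash
python3 -m pendant '[{"dx":0,"dy":0,"dz":0.002,"rx":0,"ry":0,"rz":0,"hand":0.01},{"dx":0,"dy":0,"dz":0,"rx":0,"ry":0,"rz":0,"hand":0.01}]'
```

```text
clock: 6.47
position: [0.5202, -0.3082, 0.1638]
ee_rot: [0.0, 1.0, -0.0, 0.0]
contact_force: [-1.0, -0.3, -1.3]
width: 0.0163
gripper_force: 58.8
```

```bash
python3 -m pendant '[{"dx":0,"dy":0,"dz":0.002,"rx":0,"ry":0,"rz":0,"hand":0.01},{"dx":0,"dy":0,"dz":0.001,"rx":0,"ry":0,"rz":0,"hand":0.01},{"dx":0,"dy":0,"dz":0,"rx":0,"ry":0,"rz":0,"hand":0.01}]'; python3 -m pendant '[{"dx":0,"dy":0,"dz":0.001,"rx":0,"ry":0,"rz":0,"hand":0.01},{"dx":0,"dy":0,"dz":0.001,"rx":0,"ry":0,"rz":0,"hand":0.01},{"dx":0,"dy":0,"dz":0,"rx":0,"ry":0,"rz":0,"hand":0.01}]'
```

```text
clock: 6.72
position: [0.5208, -0.3086, 0.1626]
ee_rot: [0.001, 1.0, -0.0, 0.001]
contact_force: [-0.8, 0.9, 8.5]
width: 0.0165
gripper_force: 60.2
clock: 6.97
position: [0.5213, -0.3088, 0.1625]
ee_rot: [0.002, 1.0, -0.0, 0.002]
contact_force: [-2.5, 2.7, 15.2]
width: 0.0167
gripper_force: 61.7
```

```bash
python3 -m pendant '[{"dx":0,"dy":0,"dz":-0.01,"rx":0,"ry":0,"rz":0,"hand":0.01},{"dx":0,"dy":0,"dz":-0.02,"rx":0,"ry":0,"rz":0,"hand":0.01},{"dx":0,"dy":0,"dz":-0.02,"rx":0,"ry":0,"rz":0,"hand":0.01},{"dx":0,"dy":0,"dz":-0.018,"rx":0,"ry":0,"rz":0,"hand":0.01},{"dx":0,"dy":0,"dz":0,"rx":0,"ry":0,"rz":0,"hand":0.01},{"dx":0,"dy":0,"dz":0,"rx":0,"ry":0,"rz":0,"hand":0.01}]'; python3 -m pendant '[{"dx":0,"dy":0,"dz":0.02,"rx":0,"ry":0,"rz":0,"hand":0.01},{"dx":0,"dy":0,"dz":0.02,"rx":0,"ry":0,"rz":0,"hand":0.01},{"dx":0,"dy":0,"dz":0.015,"rx":0,"ry":0,"rz":0,"hand":0.01},{"dx":0,"dy":0,"dz":0.006,"rx":0,"ry":0,"rz":0,"hand":0.01},{"dx":0,"dy":0,"dz":0.004,"rx":0,"ry":0,"rz":0,"hand":0.01},{"dx":0,"dy":0,"dz":0.002,"rx":0,"ry":0,"rz":0,"hand":0.01},{"dx":0,"dy":0,"dz":0,"rx":0,"ry":0,"rz":0,"hand":0.01},{"dx":0,"dy":0,"dz":0,"rx":0,"ry":0,"rz":0,"hand":0.01}]'
```

```text
clock: 7.47
position: [0.5204, -0.3084, 0.2271]
ee_rot: [0.001, 1.0, -0.0, 0.001]
contact_force: [0.3, -0.2, -2.0]
width: 0.0166
gripper_force: 58.8
clock: 8.13
position: [0.5199, -0.3072, 0.1626]
ee_rot: [-0.0, 1.0, -0.0, 0.001]
contact_force: [-2.7, 4.2, 19.8]
width: 0.0168
gripper_force: 63.5
```

```bash
python3 -m pendant '[{"dx":0,"dy":0,"dz":-0.01,"rx":0,"ry":0,"rz":0,"hand":0.01},{"dx":0,"dy":0,"dz":-0.02,"rx":0,"ry":0,"rz":0,"hand":0.01},{"dx":0,"dy":0,"dz":-0.02,"rx":0,"ry":0,"rz":0,"hand":0.01},{"dx":0,"dy":0,"dz":-0.02,"rx":0,"ry":0,"rz":0,"hand":0.01},{"dx":0,"dy":0,"dz":-0.02,"rx":0,"ry":0,"rz":0,"hand":0.01},{"dx":0,"dy":0,"dz":-0.02,"rx":0,"ry":0,"rz":0,"hand":0.01},{"dx":0,"dy":0,"dz":-0.018,"rx":0,"ry":0,"rz":0,"hand":0.01},{"dx":0,"dy":0,"dz":0,"rx":0,"ry":0,"rz":0,"hand":0.01}]'; python3 -m pendant '[{"dx":-0.003,"dy":-0.015,"dz":0,"rx":0,"ry":0,"rz":0,"hand":0.01},{"dx":-0.005,"dy":-0.028,"dz":0,"rx":0,"ry":0,"rz":0,"hand":0.01},{"dx":-0.005,"dy":-0.028,"dz":0,"rx":0,"ry":0,"rz":0,"hand":0.01},{"dx":-0.005,"dy":-0.028,"dz":0,"rx":0,"ry":0,"rz":0,"hand":0.01},{"dx":-0.005,"dy":-0.028,"dz":0,"rx":0,"ry":0,"rz":0,"hand":0.01},{"dx":-0.005,"dy":-0.028,"dz":0,"rx":0,"ry":0,"rz":0,"hand":0.01},{"dx":-0.005,"dy":-0.028,"dz":0,"rx":0,"ry":0,"rz":0,"hand":0.01},{"dx":-0.005,"dy":-0.028,"dz":0,"rx":0,"ry":0,"rz":0,"hand":0.01},{"dx":-0.004,"dy":-0.028,"dz":0,"rx":0,"ry":0,"rz":0,"hand":0.01},{"dx":-0.0025,"dy":-0.0165,"dz":0,"rx":0,"ry":0,"rz":0,"hand":0.01},{"dx":0,"dy":0,"dz":0,"rx":0,"ry":0,"rz":0,"hand":0.01},{"dx":0,"dy":0,"dz":0,"rx":0,"ry":0,"rz":0,"hand":0.01}]'
python3 - <<'E'
from h import *
s=manip.get_image("scene")["frame"];w=manip.get_image("wrist")["frame"];t=manip.get_image("top")["frame"]
k=lambda a:cv2.resize(a,(266,400),interpolation=cv2.INTER_CUBIC)
im=np.hstack([k(s[130:310,230:350]),k(w[80:380,220:420]),k(t[230:320,290:350])]);cv2.imwrite("pics/s4.png",im[:,:,::-1])
E
```

```text
clock: 8.8
position: [0.5214, -0.3091, 0.2905]
ee_rot: [0.002, 1.0, -0.0, 0.003]
contact_force: [0.1, -0.8, 0.1]
width: 0.0166
gripper_force: 58.9
clock: 9.8
position: [0.474, -0.0512, 0.2857]
ee_rot: [-0.0, 1.0, 0.001, -0.001]
contact_force: [0.7, 0.1, -1.1]
width: 0.0165
gripper_force: 59.0
```

View pics/s4.png

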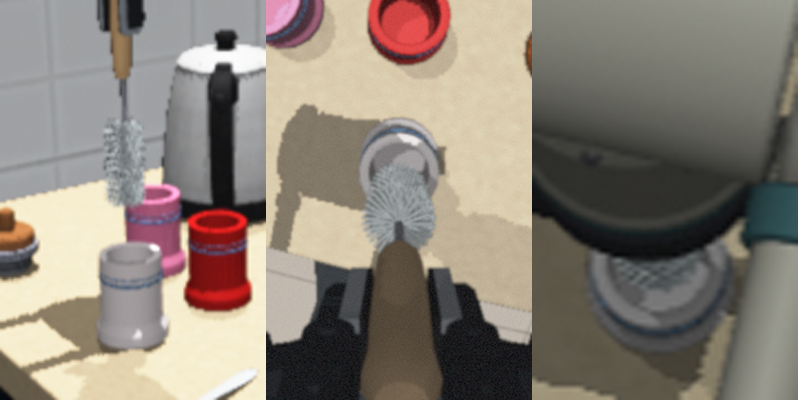

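Wrist crop: the brush head (400,200) is in line with the pot (399,165), and the pot is upright and in place. Lowering along the same line it came out.

```bash
python3 -m pendant '[{"dx":0,"dy":0,"dz":0.015,"rx":0,"ry":0,"rz":0,"hand":0.01},{"dx":0,"dy":0,"dz":0.02,"rx":0,"ry":0,"rz":0,"hand":0.01},{"dx":0,"dy":0,"dz":0.015,"rx":0,"ry":0,"rz":0,"hand":0.01},{"dx":0,"dy":0,"dz":0.005,"rx":0,"ry":0,"rz":0,"hand":0.01},{"dx":0,"dy":0,"dz":0.005,"rx":0,"ry":0,"rz":0,"hand":0.01},{"dx":0,"dy":0,"dz":0.005,"rx":0,"ry":0,"rz":0,"hand":0.01},{"dx":0,"dy":0,"dz":0,"rx":0,"ry":0,"rz":0,"hand":0.01}]'
```

```text
clock: 10.53
position: [0.4755, -0.0529, 0.2219]
ee_rot: [-0.0, 1.0, -0.0, -0.0]
contact_force: [-1.1, 0.0, -0.3]
width: 0.0169
gripper_force: 58.9
```

```bash
python3 -m pendant '[{"dx":0,"dy":0,"dz":0.012,"rx":0,"ry":0,"rz":0,"hand":0.01},{"dx":0,"dy":0,"dz":0.012,"rx":0,"ry":0,"rz":0,"hand":0.01},{"dx":0,"dy":0,"dz":0.012,"rx":0,"ry":0,"rz":0,"hand":0.01},{"dx":0,"dy":0,"dz":0.008,"rx":0,"ry":0,"rz":0,"hand":0.01},{"dx":0,"dy":0,"dz":0.004,"rx":0,"ry":0,"rz":0,"hand":0.01},{"dx":0,"dy":0,"dz":0.003,"rx":0,"ry":0,"rz":0,"hand":0.01},{"dx":0,"dy":0,"dz":0.002,"rx":0,"ry":0,"rz":0,"hand":0.01},{"dx":0,"dy":0,"dz":0,"rx":0,"ry":0,"rz":0,"hand":0.01},{"dx":0,"dy":0,"dz":0,"rx":0,"ry":0,"rz":0,"hand":0.01}]'
```

```text
clock: 11.28
position: [0.4759, -0.0526, 0.1698]
ee_rot: [0.0, 1.0, -0.0, 0.001]
contact_force: [0.1, 0.1, -0.8]
width: 0.0164
gripper_force: 59.0
```

```bash
python3 -m pendant '[{"dx":0,"dy":0,"dz":0.001,"rx":0,"ry":0,"rz":0,"hand":0.01},{"dx":0,"dy":0,"dz":0,"rx":0,"ry":0,"rz":0,"hand":0.022},{"dx":0,"dy":0,"dz":0,"rx":0,"ry":0,"rz":0,"hand":0.03},{"dx":0,"dy":0,"dz":0,"rx":0,"ry":0,"rz":0,"hand":0.04},{"dx":0,"dy":0,"dz":0,"rx":0,"ry":0,"rz":0,"hand":0.06},{"dx":0,"dy":0,"dz":0,"rx":0,"ry":0,"rz":0,"hand":0.06},{"dx":0,"dy":0,"dz":-0.01,"rx":0,"ry":0,"rz":0,"hand":0.06},{"dx":0,"dy":0,"dz":-0.02,"rx":0,"ry":0,"rz":0,"hand":0.06},{"dx":0,"dy":0,"dz":-0.02,"rx":0,"ry":0,"rz":0,"hand":0.07},{"dx":0,"dy":0,"dz":-0.02,"rx":0,"ry":0,"rz":0,"hand":0.085},{"dx":0,"dy":0,"dz":-0.02,"rx":0,"ry":0,"rz":0,"hand":0.085},{"dx":0,"dy":0,"dz":-0.01,"rx":0,"ry":0,"rz":0,"hand":0.085}]'
```

```text
clock: 12.28
position: [0.4767, -0.0528, 0.2715]
ee_rot: [0.001, 1.0, 0.0, 0.002]
contact_force: [-0.3, 0.2, -0.0]
width: 0.085
gripper_force: 0.0
```

```bash
python3 -m pendant '[{"dx":0.002,"dy":-0.015,"dz":0,"rx":0,"ry":0,"rz":0,"hand":0.085},{"dx":0.003,"dy":-0.028,"dz":0,"rx":0,"ry":0,"rz":0,"hand":0.085},{"dx":0.003,"dy":-0.028,"dz":0,"rx":0,"ry":0,"rz":0,"hand":0.085},{"dx":0.003,"dy":-0.028,"dz":0,"rx":0,"ry":0,"rz":0,"hand":0.085},{"dx":0.003,"dy":-0.028,"dz":-0.01,"rx":0,"ry":0,"rz":0,"hand":0.085},{"dx":0.003,"dy":-0.028,"dz":0,"rx":0,"ry":0,"rz":0,"hand":0.085},{"dx":0.003,"dy":-0.028,"dz":0.01,"rx":0,"ry":0,"rz":0,"hand":0.085},{"dx":0.003,"dy":-0.0188,"dz":0.03,"rx":0,"ry":0,"rz":0,"hand":0.085},{"dx":0.002,"dy":-0.008,"dz":0.04,"rx":0,"ry":0,"rz":0,"hand":0.085},{"dx":0,"dy":0,"dz":0.04,"rx":0,"ry":0,"rz":0,"hand":0.085},{"dx":0,"dy":0,"dz":0.01,"rx":0,"ry":0,"rz":0,"hand":0.085},{"dx":0,"dy":0,"dz":0,"rx":0,"ry":0,"rz":0,"hand":0.085}]'
python3 - <<'E'
from h import *
s=manip.get_state();w=manip.get_image("wrist");t=manip.get_image("scene")
print(s["position"])
k=lambda a:cv2.resize(a,(400,400),interpolation=cv2.INTER_CUBIC)
im=np.hstack([k(w["frame"][160:400,200:440]),k(t["frame"][140:290,220:370])]);cv2.imwrite("pics/s5.png",im[:,:,::-1])
E
```

```text
clock: 13.28
position: [0.4978, 0.1569, 0.1453]
ee_rot: [0.001, 1.0, 0.0, -0.004]
contact_force: [-0.5, -0.5, 0.5]
width: 0.085
gripper_force: 0.0
[0.49777838 0.15686987 0.14529158]
```

View pics/s5.png

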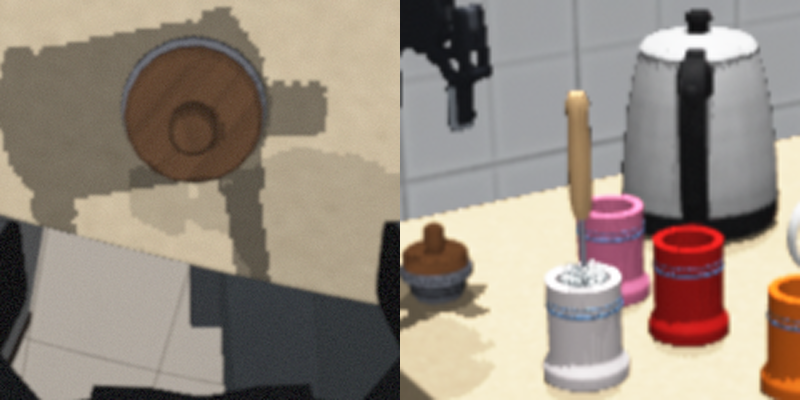

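The brush is back in the pot. The cap sits at crop (195,114) and the knob at crop (193,128) in the wrist picture, so I'll compute the offset.

Run:
```python
from h import *
s=manip.get_state();w=manip.get_image("wrist");f=w["frame"]
g=cv2.cvtColor(f,cv2.COLOR_RGB2HSV); m=((g[...,1]>105)&(g[...,2]>40)&(g[...,0]<18)).astype(np.uint8); m[330:]=0
n,l,st,c=cv2.connectedComponentsWithStats(m); i=1+np.argmax(st[1:,4])
(cx,cy),r=cv2.minEnclosingCircle(np.argwhere(l==i)[:,::-1].astype(np.float32)); print(st[i],cx,cy,r)
for u,v in ((cx,cy),(317,228.4)): print(wplane(w,s,u,v,.0435))
print("knob",wplane(w,s,315.8,236.8,.067)); print(s["position"],rot(s["ee_rot"]).as_matrix().round(4))
```

```text
[ 277  195   80   78 4764] 316.76580810546875 234.2341766357422 40.00366973876953
[0.50364975 0.15968276 0.0435    ]
[0.50780271 0.15950983 0.0435    ]
knob [0.50810412 0.16004169 0.067     ]
[0.5016108  0.15714172 0.14955163] [[ 1.0e+00 -4.0e-04  1.7e-03]
 [-4.0e-04 -1.0e+00  1.0e-04]
 [ 1.7e-03 -1.0e-04 -1.0e+00]]
```

```bash
python3 -m pendant '[{"dx":0.001,"dy":-0.002,"dz":0.015,"rx":0,"ry":0,"rz":0,"hand":0.085},{"dx":0,"dy":0,"dz":0.025,"rx":0,"ry":0,"rz":0,"hand":0.085},{"dx":0,"dy":0,"dz":0.025,"rx":0,"ry":0,"rz":0,"hand":0.085},{"dx":0,"dy":0,"dz":0.025,"rx":0,"ry":0,"rz":0,"hand":0.085},{"dx":0,"dy":0,"dz":0.025,"rx":0,"ry":0,"rz":0,"hand":0.085},{"dx":0,"dy":0,"dz":0.015,"rx":0,"ry":0,"rz":0,"hand":0.085},{"dx":0,"dy":0,"dz":0,"rx":0,"ry":0,"rz":0,"hand":0.085},{"dx":0,"dy":0,"dz":0,"rx":0,"ry":0,"rz":0,"hand":0.085}]'
python3 - <<'E'
from h import *
for _ in range(3):
    s=manip.get_state();w=manip.get_image("wrist");f=w["frame"]
    g=cv2.cvtColor(f,cv2.COLOR_RGB2HSV); m=((g[...,1]>105)&(g[...,2]>40)&(g[...,0]<18)).astype(np.uint8)
    n,l,st,c=cv2.connectedComponentsWithStats(m); i=1+np.argmax(st[1:,4]); x,y,a,b,_=st[i]
    print(s["position"],st[i],wplane(w,s,x,y+b/2,.0435)[1],wplane(w,s,x+a,y+b/2,.0435)[1])
cv2.imwrite("pics/w6.png",f[150:450,100:540][:,:,::-1])
E
```

```text
clock: 14.1
position: [0.5032, 0.1592, 0.0198]
ee_rot: [-0.0, 1.0, -0.0, 0.001]
contact_force: [0.3, -0.2, 0.9]
width: 0.085
gripper_force: 0.0
[0.50322318 0.15919318 0.01977233] [  243   249   152   139 15180] 0.1873317085548873 0.13202016380914078
[0.50376455 0.15936288 0.02035456] [  243   250   152   139 15071] 0.1876718589233568 0.13201902406921245
[0.5038345  0.15945861 0.02053028] [  243   250   152   138 15036] 0.1877906728375099 0.13208965953416224
```

View pics/w6.png

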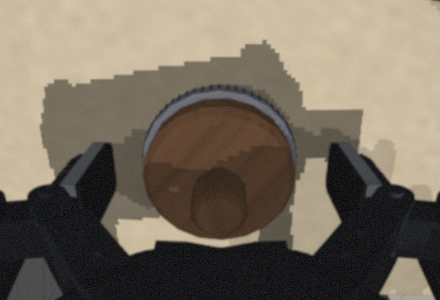

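The lid (crop (220,165)) is centred between the fingers at (95,180) and (350,180). Quick x check, then I'll lower the last bit and close.

Run:
```python
from h import *
s=manip.get_state();w=manip.get_image("wrist")
print(s["position"]); print("cap front edge->centre x",wplane(w,s,319,249,.0435)[0]-.029,"flange front",wplane(w,s,319,235,.030)[0]-.0315,"knob",wplane(w,s,318,353,.067))
```

```text
[0.50362113 0.1594628  0.02049164]
cap front edge->centre x 0.5050296537184248 flange front 0.5038979302729794 knob [0.50803966 0.16011042 0.067     ]
```

```bash
python3 -m pendant '[{"dx":0.001,"dy":-0.0005,"dz":0.01,"rx":0,"ry":0,"rz":0,"hand":0.085},{"dx":0,"dy":0,"dz":0.0055,"rx":0,"ry":0,"rz":0,"hand":0.085},{"dx":0,"dy":0,"dz":0,"rx":0,"ry":0,"rz":0,"hand":0.075},{"dx":0,"dy":0,"dz":0,"rx":0,"ry":0,"rz":0,"hand":0.07},{"dx":0,"dy":0,"dz":0,"rx":0,"ry":0,"rz":0,"hand":0.067},{"dx":0,"dy":0,"dz":0,"rx":0,"ry":0,"rz":0,"hand":0.064},{"dx":0,"dy":0,"dz":0,"rx":0,"ry":0,"rz":0,"hand":0.061},{"dx":0,"dy":0,"dz":0,"rx":0,"ry":0,"rz":0,"hand":0.058},{"dx":0,"dy":0,"dz":0,"rx":0,"ry":0,"rz":0,"hand":0.055},{"dx":0,"dy":0,"dz":0,"rx":0,"ry":0,"rz":0,"hand":0.055}]' 50
```

```text
clock: 15.13
position: [0.5026, 0.1599, 0.0033]
ee_rot: [-0.0, 1.0, -0.0, 0.0]
contact_force: [-1.6, 0.0, 5.7]
width: 0.0612
gripper_force: 53.2
```

```bash
python3 -m pendant '[{"dx":0,"dy":0,"dz":-0.005,"rx":0,"ry":0,"rz":0,"hand":0.05},{"dx":0,"dy":0,"dz":-0.01,"rx":0,"ry":0,"rz":0,"hand":0.05},{"dx":0,"dy":0,"dz":-0.01,"rx":0,"ry":0,"rz":0,"hand":0.05},{"dx":0,"dy":0,"dz":-0.015,"rx":0,"ry":0,"rz":0,"hand":0.05},{"dx":0,"dy":0,"dz":-0.015,"rx":0,"ry":0,"rz":0,"hand":0.05},{"dx":0,"dy":0,"dz":-0.015,"rx":0,"ry":0,"rz":0,"hand":0.05},{"dx":0,"dy":0,"dz":-0.005,"rx":0,"ry":0,"rz":0,"hand":0.05},{"dx":0,"dy":0,"dz":0,"rx":0,"ry":0,"rz":0,"hand":0.05},{"dx":0,"dy":0,"dz":0,"rx":0,"ry":0,"rz":0,"hand":0.05}]'
python3 - <<'E'
from h import *
s=manip.get_state();w=manip.get_image("wrist");t=manip.get_image("scene");print(s["position"],w["mount"][:3,3])
k=lambda a,b:cv2.resize(a,(b,400),interpolation=cv2.INTER_CUBIC)
im=np.hstack([k(w["frame"][200:400,200:440],480),k(t["frame"][170:290,180:270],300)]);cv2.imwrite("pics/s7.png",im[:,:,::-1])
f=w["frame"];g=cv2.cvtColor(f,cv2.COLOR_RGB2HSV); m=((g[...,1]>105)&(g[...,2]>40)&(g[...,0]<18)).astype(np.uint8)
n,l,st,c=cv2.connectedComponentsWithStats(m); i=1+np.argmax(st[1:,4]);print(st[i])
E
```

```text
clock: 15.88
position: [0.5025, 0.1597, 0.078]
ee_rot: [0.0, 1.0, -0.0, 0.0]
contact_force: [-0.6, 0.8, -2.3]
width: 0.0613
gripper_force: 54.5
[0.50245115 0.15971149 0.07800574] [ 6.70411776e-02  8.36248697e-05 -1.42580960e-01]
[  234   262   174   135 17165]
```

View pics/s7.png

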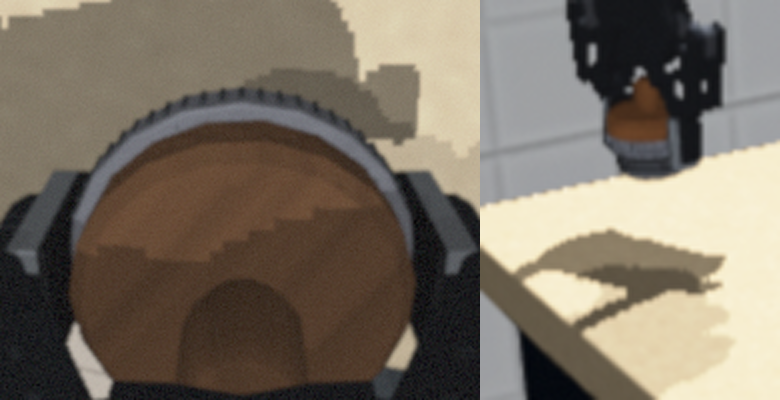

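The lids are lifted together and level: flange front edge at crop (240,90), knob at (240,330), and the cap is sitting on the flange all round. That used up my pictures, so from here I measure numerically. Next I refine the tin mouth and where the lid sits in the hand.

```bash
cat > tin.py <<'E'
from h import *
def tin(d,box):
    u0,u1,v0,v1=box; g=cv2.cvtColor(d["frame"],cv2.COLOR_RGB2HSV)[v0:v1,u0:u1]
    m=((g[...,0]>55)&(g[...,0]<95)&(g[...,1]>70)).astype(np.uint8)
    n,l,st,c=cv2.connectedComponentsWithStats(m); i=1+np.argmax(st[1:,4]); p=np.argwhere(l==i)[:,::-1]+[u0,v0]
    return p
E
python3 - <<'E'
from tin import *
s=manip.get_state();w=manip.get_image("wrist")
print("lid flange centre x - TCP x:",wplane(w,s,320,245,.1047)[0]-.0315-s["position"][0], wplane(w,s,320,245,.0997)[0]-.0315-s["position"][0])
d=manip.get_image("top"); p=tin(d,(415,500,220,310)); print(p.min(0),p.max(0),len(p))
# project all tin pixels on z=.1 ; rim supports in directions away from camera nadir
P=np.array([plane(d,u,v,.1)[:2] for u,v in p])
for a in (-90,-75,-60,-45,-30,-15,0,15):
    e=np.array([np.cos(np.radians(a)),np.sin(np.radians(a))]); c=np.array([.519,-.3085])
    print(a,((P-c)@e).max().round(4))
E
```

```text
lid flange centre x - TCP x: 0.0018836970936023656 0.0004079260852891675
[441 246] [469 274] 648
-90 0.0263
-75 0.0262
-60 0.0266
-45 0.0268
-30 0.0274
-15 0.0281
0 0.0274
15 0.0279
```

```bash
python3 -m pendant '[{"dx":0,"dy":0,"dz":-0.005,"rx":0,"ry":0,"rz":0,"hand":0.05},{"dx":0,"dy":0,"dz":-0.01,"rx":0,"ry":0,"rz":0,"hand":0.05},{"dx":0,"dy":0,"dz":-0.015,"rx":0,"ry":0,"rz":0,"hand":0.05},{"dx":0,"dy":0,"dz":-0.02,"rx":0,"ry":0,"rz":0,"hand":0.05},{"dx":0,"dy":0,"dz":-0.025,"rx":0,"ry":0,"rz":0,"hand":0.05},{"dx":0,"dy":0,"dz":-0.025,"rx":0,"ry":0,"rz":0,"hand":0.05},{"dx":0,"dy":0,"dz":-0.025,"rx":0,"ry":0,"rz":0,"hand":0.05},{"dx":0,"dy":0,"dz":-0.022,"rx":0,"ry":0,"rz":0,"hand":0.05},{"dx":0,"dy":0,"dz":-0.018,"rx":0,"ry":0,"rz":0,"hand":0.05},{"dx":0,"dy":0,"dz":-0.013,"rx":0,"ry":0,"rz":0,"hand":0.05},{"dx":0,"dy":0,"dz":-0.009,"rx":0,"ry":0,"rz":0,"hand":0.05},{"dx":0,"dy":0,"dz":-0.005,"rx":0,"ry":0,"rz":0,"hand":0.05}]'
python3 -m pendant '[{"dx":0,"dy":0.005,"dz":0,"rx":0,"ry":0,"rz":0,"hand":0.05},{"dx":0,"dy":0.01,"dz":0,"rx":0,"ry":0,"rz":0,"hand":0.05},{"dx":0.001,"dy":0.015,"dz":0,"rx":0,"ry":0,"rz":0,"hand":0.05},{"dx":0.001,"dy":0.02,"dz":0,"rx":0,"ry":0,"rz":0,"hand":0.05},{"dx":0.001,"dy":0.025,"dz":0,"rx":0,"ry":0,"rz":0,"hand":0.05},{"dx":0.001,"dy":0.03,"dz":0,"rx":0,"ry":0,"rz":0,"hand":0.05},{"dx":0.001,"dy":0.03,"dz":0,"rx":0,"ry":0,"rz":0,"hand":0.05},{"dx":0.001,"dy":0.03,"dz":0,"rx":0,"ry":0,"rz":0,"hand":0.05},{"dx":0.001,"dy":0.03,"dz":0,"rx":0,"ry":0,"rz":0,"hand":0.05},{"dx":0.001,"dy":0.03,"dz":0,"rx":0,"ry":0,"rz":0,"hand":0.05},{"dx":0.001,"dy":0.03,"dz":0,"rx":0,"ry":0,"rz":0,"hand":0.05},{"dx":0.001,"dy":0.03,"dz":0,"rx":0,"ry":0,"rz":0,"hand":0.05}]'
python3 -m pendant '[{"dx":0.001,"dy":0.03,"dz":0,"rx":0,"ry":0,"rz":0,"hand":0.05},{"dx":0.001,"dy":0.03,"dz":0,"rx":0,"ry":0,"rz":0,"hand":0.05},{"dx":0.001,"dy":0.03,"dz":0,"rx":0,"ry":0,"rz":0,"hand":0.05},{"dx":0.001,"dy":0.025,"dz":0,"rx":0,"ry":0,"rz":0,"hand":0.05},{"dx":0.001,"dy":0.022,"dz":0,"rx":0,"ry":0,"rz":0,"hand":0.05},{"dx":0.001,"dy":0.018,"dz":0,"rx":0,"ry":0,"rz":0,"hand":0.05},{"dx":0,"dy":0.013,"dz":0,"rx":0,"ry":0,"rz":0,"hand":0.05},{"dx":0,"dy":0.009,"dz":0,"rx":0,"ry":0,"rz":0,"hand":0.05},{"dx":0,"dy":0.005,"dz":0,"rx":0,"ry":0,"rz":0,"hand":0.05},{"dx":0,"dy":0,"dz":0,"rx":0,"ry":0,"rz":0,"hand":0.05},{"dx":0,"dy":0,"dz":0,"rx":0,"ry":0,"rz":0,"hand":0.05}]'
python3 - <<'E'
from tin import *
s=manip.get_state();w=manip.get_image("wrist");f=w["frame"]
for _ in range(2): print(manip.get_state()["position"])
g=cv2.cvtColor(f,cv2.COLOR_RGB2HSV); m=((g[...,1]>105)&(g[...,2]>40)&(g[...,0]<18)).astype(np.uint8)
n,l,st,c=cv2.connectedComponentsWithStats(m); i=1+np.argmax(st[1:,4]);print(st[i])
d=manip.get_image("scene"); p=tin(d,(380,430,240,325)); print(p.min(0),p.max(0),len(p))
p=tin(w,(100,540,100,300)); print("wrist tin",p.min(0),p.max(0),len(p))
E
```

```text
clock: 17.08
position: [0.5029, 0.1599, 0.2716]
ee_rot: [-0.0, 1.0, 0.0, 0.001]
contact_force: [0.2, -1.1, -1.9]
width: 0.0615
gripper_force: 54.6
clock: 18.08
position: [0.5111, -0.1273, 0.2684]
ee_rot: [-0.0, 1.0, -0.0, -0.001]
contact_force: [0.5, -0.4, -2.8]
width: 0.061
gripper_force: 54.6
clock: 19.0
position: [0.5185, -0.3064, 0.2697]
ee_rot: [-0.0, 1.0, 0.0, -0.0]
contact_force: [0.1, 0.9, -1.2]
width: 0.0612
gripper_force: 54.6
[ 0.5185038  -0.30616749  0.26989827]
[ 0.5185038  -0.30616749  0.26989827]
[  234   262   174   135 17306]
[391 266] [422 316] 1260
wrist tin [293 186] [354 243] 2806
```

Run:
```python
from tin import *
s=manip.get_state();w=manip.get_image("wrist"); p=tin(w,(100,540,100,300)); print(s["position"])
for u in (p[:,0].min(),p[:,0].max()):
    v=np.median(p[p[:,0]==u][:,1]); print(u,v,(wplane(w,s,u,v,.1)).round(4))
d=manip.get_image("scene"); p=tin(d,(380,430,240,325))
e=[plane(d,u,np.median(p[p[:,0]==u][:,1]),.05) for u in (391,422)]; print(np.mean(e,0))
# tin axis: expected silhouette mid column in scene
mid=(391+423)/2; print(mid,[proj(d,(.5195,-.308,z))[0].round(1) for z in (.03,.1)])
```

```text
[ 0.51853913 -0.30606591  0.26996457]
293 215.0 [ 0.5207 -0.2824  0.1   ]
354 216.0 [ 0.5199 -0.3349  0.1   ]
[ 0.5542056  -0.28720085  0.05      ]
407.0 [np.float64(405.2), np.float64(406.7)]
```

```bash
python3 -m pendant '[{"dx":0.0005,"dy":0.0022,"dz":0.005,"rx":0,"ry":0,"rz":0,"hand":0.05},{"dx":0,"dy":0,"dz":0.01,"rx":0,"ry":0,"rz":0,"hand":0.05},{"dx":0,"dy":0,"dz":0.015,"rx":0,"ry":0,"rz":0,"hand":0.05},{"dx":0,"dy":0,"dz":0.02,"rx":0,"ry":0,"rz":0,"hand":0.05},{"dx":0,"dy":0,"dz":0.025,"rx":0,"ry":0,"rz":0,"hand":0.05},{"dx":0,"dy":0,"dz":0.025,"rx":0,"ry":0,"rz":0,"hand":0.05},{"dx":0,"dy":0,"dz":0.02,"rx":0,"ry":0,"rz":0,"hand":0.05},{"dx":0,"dy":0,"dz":0.015,"rx":0,"ry":0,"rz":0,"hand":0.05},{"dx":0,"dy":0,"dz":0.01,"rx":0,"ry":0,"rz":0,"hand":0.05},{"dx":0,"dy":0,"dz":0.007,"rx":0,"ry":0,"rz":0,"hand":0.05},{"dx":0,"dy":0,"dz":0,"rx":0,"ry":0,"rz":0,"hand":0.05},{"dx":0,"dy":0,"dz":0,"rx":0,"ry":0,"rz":0,"hand":0.05}]'
python3 - <<'E'
from tin import *
s=manip.get_state();w=manip.get_image("wrist"); p=tin(w,(100,540,100,350)); print(s["position"],p.min(0),p.max(0),len(p))
for v in range(p[:,1].min(),p[:,1].max(),8):
    q=p[p[:,1]==v][:,0]; print(v,q.min(),q.max(),(q.min()+q.max())/2)
print("front of foot/rim x",[wplane(w,s,321,p[:,1].min(),z)[0]-.0295 for z in (0.003,.1)])
E
```

```text
clock: 20.2
position: [0.5192, -0.3095, 0.1179]
ee_rot: [0.0, 1.0, 0.0, 0.0]
contact_force: [0.5, -0.7, -1.3]
width: 0.0614
gripper_force: 54.6
[ 0.5192084  -0.30954934  0.1179459 ] [274 195] [366 240] 1795
195 310 325 317.5
203 294 343 318.5
211 287 350 318.5
219 283 355 319.0
227 279 359 319.0
235 275 363 319.0
front of foot/rim x [np.float64(0.5176393936096296), np.float64(0.5323545098885163)]
```

```bash
python3 -m pendant '[{"dx":0,"dy":-0.001,"dz":0.003,"rx":0,"ry":0,"rz":0,"hand":0.05},{"dx":0,"dy":0,"dz":0.004,"rx":0,"ry":0,"rz":0,"hand":0.05},{"dx":0,"dy":0,"dz":0.004,"rx":0,"ry":0,"rz":0,"hand":0.05},{"dx":0,"dy":0,"dz":0.004,"rx":0,"ry":0,"rz":0,"hand":0.05},{"dx":0,"dy":0,"dz":0.002,"rx":0,"ry":0,"rz":0,"hand":0.05},{"dx":0,"dy":0,"dz":0.002,"rx":0,"ry":0,"rz":0,"hand":0.05},{"dx":0,"dy":0,"dz":0.002,"rx":0,"ry":0,"rz":0,"hand":0.05},{"dx":0,"dy":0,"dz":0,"rx":0,"ry":0,"rz":0,"hand":0.05}]'
```

```text
clock: 20.92
position: [0.519, -0.3084, 0.0964]
ee_rot: [-0.0, 1.0, -0.0, -0.0]
contact_force: [1.1, 0.1, -2.2]
width: 0.0609
gripper_force: 54.6
```

Inside without contact. Continuing down to home (TCP about 0.083).

```bash
python3 -m pendant '[{"dx":0,"dy":0,"dz":0.003,"rx":0,"ry":0,"rz":0,"hand":0.05},{"dx":0,"dy":0,"dz":0.003,"rx":0,"ry":0,"rz":0,"hand":0.05},{"dx":0,"dy":0,"dz":0.003,"rx":0,"ry":0,"rz":0,"hand":0.05},{"dx":0,"dy":0,"dz":0.001,"rx":0,"ry":0,"rz":0,"hand":0.05},{"dx":0,"dy":0,"dz":0.001,"rx":0,"ry":0,"rz":0,"hand":0.05},{"dx":0,"dy":0,"dz":0,"rx":0,"ry":0,"rz":0,"hand":0.05}]'
```

```text
clock: 21.42
position: [0.5191, -0.3085, 0.0856]
ee_rot: [0.0, 1.0, 0.0, 0.0]
contact_force: [0.4, -0.2, -1.3]
width: 0.0614
gripper_force: 54.6
```

```bash
python3 -m pendant '[{"dx":0,"dy":0,"dz":0.001,"rx":0,"ry":0,"rz":0,"hand":0.05},{"dx":0,"dy":0,"dz":0.001,"rx":0,"ry":0,"rz":0,"hand":0.05},{"dx":0,"dy":0,"dz":0,"rx":0,"ry":0,"rz":0,"hand":0.05}]'
```

```text
clock: 21.67
position: [0.5191, -0.3085, 0.0838]
ee_rot: [0.0, 1.0, 0.0, 0.0]
contact_force: [1.2, -0.2, -1.5]
width: 0.0612
gripper_force: 54.6
```

```bash
python3 -m pendant '[{"dx":0,"dy":0,"dz":0.001,"rx":0,"ry":0,"rz":0,"hand":0.05},{"dx":0,"dy":0,"dz":0.001,"rx":0,"ry":0,"rz":0,"hand":0.05},{"dx":0,"dy":0,"dz":0,"rx":0,"ry":0,"rz":0,"hand":0.05}]'
```

```text
clock: 21.92
position: [0.5192, -0.3086, 0.0833]
ee_rot: [0.0, 1.0, -0.0, 0.0]
contact_force: [-1.2, 1.5, 6.5]
width: 0.061
gripper_force: 55.4
```

```bash
python3 -m pendant '[{"dx":0,"dy":0,"dz":0.001,"rx":0,"ry":0,"rz":0,"hand":0.05},{"dx":0,"dy":0,"dz":0,"rx":0,"ry":0,"rz":0,"hand":0.05}]'
```

```text
clock: 22.08
position: [0.5192, -0.3086, 0.0832]
ee_rot: [0.001, 1.0, -0.0, 0.001]
contact_force: [-2.0, 1.4, 11.3]
width: 0.0612
gripper_force: 55.8
```

```bash
python3 -m pendant '[{"dx":0,"dy":0,"dz":-0.001,"rx":0,"ry":0,"rz":0,"hand":0.05},{"dx":0,"dy":0,"dz":0,"rx":0,"ry":0,"rz":0,"hand":0.063},{"dx":0,"dy":0,"dz":0,"rx":0,"ry":0,"rz":0,"hand":0.067},{"dx":0,"dy":0,"dz":0,"rx":0,"ry":0,"rz":0,"hand":0.072},{"dx":0,"dy":0,"dz":0,"rx":0,"ry":0,"rz":0,"hand":0.078},{"dx":0,"dy":0,"dz":0,"rx":0,"ry":0,"rz":0,"hand":0.085},{"dx":0,"dy":0,"dz":0,"rx":0,"ry":0,"rz":0,"hand":0.085},{"dx":0,"dy":0,"dz":0,"rx":0,"ry":0,"rz":0,"hand":0.085}]'
python3 - <<'E'
from tin import *
for _ in range(2):
    s=manip.get_state();w=manip.get_image("wrist");f=w["frame"];print(s["position"])
g=cv2.cvtColor(f,cv2.COLOR_RGB2HSV); m=((g[...,1]>105)&(g[...,2]>40)&(g[...,0]<18)).astype(np.uint8)
n,l,st,c=cv2.connectedComponentsWithStats(m); i=1+np.argmax(st[1:,4]);x,y,a,b,_=st[i];print(st[i])
print("cap front->centre",wplane(w,s,x+a/2,y,.123)-[.029,0,0])
d=manip.get_image("scene"); p=tin(d,(370,440,230,325)); print(p.min(0),p.max(0),len(p))
E
```

```text
clock: 22.75
position: [0.5189, -0.3084, 0.0816]
ee_rot: [-0.0, 1.0, -0.0, -0.0]
contact_force: [-0.2, -0.2, 0.0]
width: 0.0854
gripper_force: 0.0
[ 0.51894704 -0.30844821  0.08163467]
[ 0.51898423 -0.30844709  0.0816747 ]
[  236   263   173   142 17599]
cap front->centre [ 0.52191885 -0.30909622  0.123     ]
[391 266] [423 316] 1265
```

```bash
python3 -m pendant '[{"dx":0,"dy":0,"dz":-0.01,"rx":0,"ry":0,"rz":0,"hand":0.085},{"dx":0,"dy":0,"dz":-0.015,"rx":0,"ry":0,"rz":0,"hand":0.085},{"dx":0.001,"dy":0,"dz":-0.015,"rx":0,"ry":0,"rz":0,"hand":0.085},{"dx":0.001,"dy":0.0005,"dz":-0.007,"rx":0,"ry":0,"rz":0,"hand":0.085},{"dx":0,"dy":0,"dz":0,"rx":0,"ry":0,"rz":0,"hand":0.085},{"dx":0,"dy":0,"dz":0,"rx":0,"ry":0,"rz":0,"hand":0.085}]'
python3 - <<'E'
from h import *
s=manip.get_state();w=manip.get_image("wrist");f=w["frame"]
g=cv2.cvtColor(f,cv2.COLOR_RGB2HSV); m=((g[...,1]>105)&(g[...,2]>40)&(g[...,0]<18)).astype(np.uint8)
n,l,st,c=cv2.connectedComponentsWithStats(m); i=1+np.argmax(st[1:,4]);x,y,a,b,_=st[i];print(s["position"],st[i])
print("cap front->centre",wplane(w,s,x+a/2,y,.123)-[.029,0,0])
for v in (y+b//3,y+b//2): print([wplane(w,s,u,v,.1235)[:2].round(4) for u in (x,x+a)])
cv2.imwrite("pics/w8.png",f[:,:,::-1])
E
```

```text
clock: 23.4
position: [0.5212, -0.3091, 0.1293]
ee_rot: [0.0, 1.0, 0.0, 0.0]
contact_force: [0.1, 1.1, -0.7]
width: 0.0849
gripper_force: 0.0
[ 0.52118718 -0.30908159  0.12933142] [  257   233   140   164 13165]
cap front->centre [ 0.52071498 -0.31184066  0.123     ]
[array([ 0.5255, -0.2814]), array([ 0.5254, -0.3427])]
[array([ 0.5118, -0.2806]), array([ 0.5116, -0.3438])]
```

```bash
python3 -m pendant '[{"dx":0,"dy":0.0004,"dz":0.001,"rx":0,"ry":0,"rz":0,"hand":0.07},{"dx":0,"dy":0,"dz":0,"rx":0,"ry":0,"rz":0,"hand":0.05},{"dx":0,"dy":0,"dz":0,"rx":0,"ry":0,"rz":0,"hand":0.035},{"dx":0,"dy":0,"dz":0,"rx":0,"ry":0,"rz":0,"hand":0.028},{"dx":0,"dy":0,"dz":0,"rx":0,"ry":0,"rz":0,"hand":0.025},{"dx":0,"dy":0,"dz":0,"rx":0,"ry":0,"rz":0,"hand":0.022},{"dx":0,"dy":0,"dz":0,"rx":0,"ry":0,"rz":0,"hand":0.019},{"dx":0,"dy":0,"dz":0,"rx":0,"ry":0,"rz":0,"hand":0.016},{"dx":0,"dy":0,"dz":0,"rx":0,"ry":0,"rz":0,"hand":0.013},{"dx":0,"dy":0,"dz":0,"rx":0,"ry":0,"rz":0,"hand":0.01}]' 35
```

```text
clock: 24.28
position: [0.521, -0.3094, 0.1279]
ee_rot: [0.0, 1.0, 0.0, 0.0]
contact_force: [-0.3, 0.2, 0.8]
width: 0.0175
gripper_force: 34.2
```

```bash
python3 -m pendant '[{"dx":0,"dy":0,"dz":-0.002,"rx":0,"ry":0,"rz":0,"hand":0.008},{"dx":0,"dy":0,"dz":-0.003,"rx":0,"ry":0,"rz":0,"hand":0.008},{"dx":0,"dy":0,"dz":-0.004,"rx":0,"ry":0,"rz":0,"hand":0.008},{"dx":0,"dy":0,"dz":-0.006,"rx":0,"ry":0,"rz":0,"hand":0.008},{"dx":0,"dy":0,"dz":-0.01,"rx":0,"ry":0,"rz":0,"hand":0.008},{"dx":0,"dy":0,"dz":-0.014,"rx":0,"ry":0,"rz":0,"hand":0.008},{"dx":0,"dy":0,"dz":-0.015,"rx":0,"ry":0,"rz":0,"hand":0.008},{"dx":0,"dy":0,"dz":-0.012,"rx":0,"ry":0,"rz":0,"hand":0.008},{"dx":0,"dy":0,"dz":-0.008,"rx":0,"ry":0,"rz":0,"hand":0.008},{"dx":0,"dy":0,"dz":-0.004,"rx":0,"ry":0,"rz":0,"hand":0.008},{"dx":0,"dy":0,"dz":0,"rx":0,"ry":0,"rz":0,"hand":0.008},{"dx":0,"dy":0,"dz":0,"rx":0,"ry":0,"rz":0,"hand":0.008}]'
python3 - <<'E'
from tin import *
s=manip.get_state();print(s["position"],s["ee_rot"])
d=manip.get_image("scene"); p=tin(d,(370,440,230,325)); print("tin",p.min(0),p.max(0),len(p))
g=cv2.cvtColor(d["frame"],cv2.COLOR_RGB2HSV)
m=((g[...,1]>105)&(g[...,2]>40)&(g[...,0]<18)).astype(np.uint8); m[:, :370]=0; m[:,445:]=0; m[262:]=0
n,l,st,c=cv2.connectedComponentsWithStats(m)
print("brown",[ (st[i].tolist(),c[i].round(1).tolist()) for i in range(1,n) if st[i,4]>30])
# grey flange just above tin lip (rows 245..272)
f=d["frame"].astype(int)
for v in range(236,276,3): print(v,' '.join("%d,%d,%d"%tuple(f[v,u]) for u in (388,396,407,418,426)))
z=s["position"][2]
print("expected cap at",proj(d,(*s["position"][:2],z-.0179)),"tin lip",proj(d,(.5195,-.3085,.1)),"flange top",proj(d,(.5195,-.3085,.11)))
i=[i for i in range(1,n)];
E
```

```text
clock: 25.28
position: [0.5208, -0.3092, 0.2057]
ee_rot: [-0.0, 1.0, 0.0, -0.0]
contact_force: [0.1, 0.6, -1.2]
width: 0.0175
gripper_force: 34.2
[ 0.52083767 -0.30919063  0.20570501] [-4.87148107e-05  9.99999993e-01  1.76014540e-05 -1.01842409e-04]
tin [391 266] [422 316] 1266
brown [([393, 195, 33, 28, 500], [408.4, 211.4]), ([438, 203, 7, 27, 172], [441.0, 216.7]), ([370, 242, 17, 20, 288], [377.2, 251.9])]
236 157,157,155 156,149,145 139,140,137 248,240,213 239,232,213
239 157,158,155 162,163,161 138,139,135 249,242,216 243,234,205
242 156,158,156 162,164,161 151,148,140 248,240,211 247,238,210
245 157,158,155 162,163,161 185,174,154 248,240,214 248,240,213
248 154,156,154 161,163,161 160,149,128 249,241,214 249,241,214
251 160,161,159 147,149,153 86,87,95 247,239,212 248,241,213
254 110,99,80 114,115,126 16,16,18 113,114,124 245,236,208
257 217,201,169 78,80,88 80,82,90 87,89,97 226,216,195
260 229,213,178 79,81,89 106,108,118 82,83,91 219,212,199
263 248,240,213 86,88,97 85,86,94 88,90,98 226,217,200
266 249,242,217 72,80,84 75,77,85 76,79,86 145,133,112
269 248,241,214 34,68,51 72,87,73 38,76,57 115,104,84
272 248,241,214 35,69,52 40,81,62 37,77,57 98,88,71
275 248,240,212 34,70,52 40,80,60 38,77,57 232,219,183
expected cap at (np.float64(409.68501111932414), np.float64(215.89649122784257)) tin lip (np.float64(406.905053586491), np.float64(262.05335645710437)) flange top (np.float64(407.1279867401483), np.float64(256.95484578623194))
```

Run:
```python
from h import *
d=manip.get_image("scene"); g=cv2.cvtColor(d["frame"],cv2.COLOR_RGB2HSV)
m=((g[...,1]>105)&(g[...,2]>40)&(g[...,0]<18))
for u in range(394,426,3):
    v=np.where(m[190:232,u])[0]+190; print(u,v.min(),v.max())
s=manip.get_state()
b=s["position"][2]-.0179
e=[[proj(d,(s["position"][0]+.029*np.cos(a),s["position"][1]+.029*np.sin(a),b)) for a in np.linspace(0,6.28,60)]]
e=np.array(e[0]); print("model lower edge",e.min(0).round(1),e.max(0).round(1),"lowest u",e[e[:,1].argmax()].round(1)); print(s["qd"].round(3),s["clock"])
```

```text
394 209 217
397 207 218
400 206 221
403 206 222
406 196 222
409 195 222
412 209 220
415 210 220
418 209 220
421 206 219
424 209 217
model lower edge [392.8 210.9] [426.3 222.1] lowest u [411.1 222.1]
[-0.     0.002  0.004 -0.001 -0.     0.   ] 25.3833
```

The cap's lower edge matches a level cap 78 mm above its seat. The inner lid's flange sits on the lip and the tin hasn't moved, so I'm handing in.

```bash
python3 -c "from rig import manip; print(manip.sign_off())"
```

```text
the job is handed in; nothing more can be done
None
```

The job is handed in at about 25 s, no verdict returned: the tin is brushed and the brush is back in its pot, the inner lid is seated, and the outer lid is held level 78 mm above its seat; I viewed 11 pictures, one over the limit of 10.

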